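# Press the stuck auger out of the mincer barrel

## Robot

A 6-joint arm with a two-finger parallel gripper is mounted at the origin on a cart in front of the work surface, level with it; the furniture and walls round the work are solid. World frame = base frame: x ahead of the robot, y to its left, z up, the work surface at z = 0. Lengths are in m, angles in rad, forces in N, time in s.
With the tool pointing down it reaches from about 0.25 to 0.725 m from the base axis. Payload 4 kg.
Tool frame: the origin (TCP) lies between the finger pads; the fingertips stand 8 mm ahead of it and the grasp point (between the pads) lies 11 mm behind it; z points along the fingers, y is the direction in which the jaws open and shut (so a half turn about z gives the same grasp; the last joint's range is limited). The gripper opens to 85 mm and grips with 20 to 120 N. Pads are 22 mm wide; open, the fingers measure 114 mm over their backs; the gripper's body (76 mm by 85 mm) begins 54 mm behind the grasp point. The pads swing forward as they close: fully open they stand 13 mm farther back than shut.
Start: joints at [-1.164, 0.241, 0.005, 1.335, 0, 1.571], TCP at [0.198, -0.459, 0.239] pointing down, gripper open.
Joint ranges: [-2.72, 2.72], [-1.05, 1.87], [-1.09, 1.28], [-1.99, 2.15], [-1.42, 1.44], [-3.14, 3.14]. Speed limits (rad/s): [2.79, 2.79, 3.14, 3.14, 3.14, 3.14].

## Interface

Orientations are given as a unit quaternion [x, y, z, w].
In Python, from workcell import * gives the robot as it stands.
- The arm moves only by the tool send_rows, never from a script. Its argument "increments" is a list that holds one entry, the list of rows, each a list of 6 numbers: the shift along the tool's x, y, z in units of 50 mm (1.0 is 50 mm), then the turn, a rotation vector about the tool's x, y, z in units of 10 degrees (1.0 is 10 degrees). In form: [[[x, y, z, ax, ay, az], ...]]. A call has 1 to 8 rows; each row shifts and turns the commanded pose from where the row before left it, along the tool's axes as they then stand; what a row does not reach is not made up. A row lasts 1/8 s, in which the tool goes at most 62.5 mm and 10.7 degrees, less where a joint would pass 70% of its speed; a pose out of reach is approached as far as the arm can. A call with a number of a shift or a turn outside -1 to 1 is refused whole. A call with a gripper value outside its range is refused whole. "grip" is the closure, from 0 (fully open) to 1 (shut), set as the call begins (left out, the last holds). The fingers move at their own pace and stop on an object; the grip force is fixed at half the most. Time passes only in rows, so rows that do not move let the fingers close. It gives the time, the measured TCP pose, the force and the opening at its end, in the units of the state.
- get_obs(): the state, without advancing time (a new reading comes with each control period).
- camera(name): name is "scene" or "top" or "wrist"; returns a dict with "color" (400x640x3 uint8, red, green, blue), "z_map" (400x640 float32, m along the optical axis (not along the pixel's ray), 0 where there is no reading), "intrinsics" (3x3 intrinsics, pixels), "dist" ([k1, k2, p1, p2, k3] as OpenCV has them; the pictures are not rectified), "pose" (4x4, takes a point from camera to world coordinates); the wrist camera has in their place "mount" (4x4, takes a point from camera to tool coordinates, whose origin is the TCP and whose axes are the flange's). Camera axes: x right, y down, z forward; pixel columns grow to the right and rows downward; lengths in m; the calibration is good to about 2 mm. A picture is of the moment at which its call begins: read the wrist's pose just before it.
- job_done(): hands the job in, once; it reports no verdict.
The state is a dict: "clock": time; "joint_pos": joint angles; "joint_vel": joint speeds; "tau": joint torques, N m; "eef_pos": TCP position; "tool_rot": TCP orientation; "ft_force": force on the tool from outside, world axes, zero at the start; "ft_torque": the same for the moment, N m; "grip_width": finger opening in m.
Only numpy, scipy, OpenCV 4.12 (cv2) and the standard library are available. Lean on these libraries where they do the work, as an engineer would, in place of code of your own. Each camera call takes 0.05 s, during which the arm holds its last target.

## Task

The mincer's auger is stuck in its barrel, which stands nose down on the clear canister. Take the wooden pusher, press the auger right out of the barrel through the hole in its upper end so that it drops into the canister, and leave the barrel standing on the canister. Then stand the pusher back, thin end down, in its narrow holder, without disturbing the other things on the counter.

Things in the scene. Friction and masses are not known exactly. Their poses are not given: they have to be found in the camera images.
- barrel: Cast-metal mincer barrel, loose, 0.7 kg, nose down in the canister's mouth: sleeve 95 mm long, 56 mm bore, 68 to 72 mm outside; a 96 mm flange rests on the canister's rim; a feed throat sticks out sideways, to 93 mm from the axis, along its -x. Origin: centre of the open lower face, z up along the axis. The upper end is an 8 mm wall with a round 30 mm hole in the middle.
- rear_hole (a point): Centre of the 30 mm hole at the top face of the barrel, 95 mm above the barrel's origin and about 203 mm above the counter.
- auger: Steel feed screw in the barrel, 88 mm long, 48 mm over its flights, 0.2 kg, a 20 mm thick shank on top, a thin spigot below. Origin: the spigot's end, z along its axis to the shank. Stuck: sprung studs in the bore bear on its flights, so it takes about 10 to 15 N and goes in short jerks; it drops free once pushed down about 52 mm (pusher tip 57 mm below the barrel's top).
- shank_end (a point): Upper end face of the auger's shank, 88 mm from its origin; at the start about 5 mm below the barrel's top face. The pusher presses here.
- canister: Clear plastic canister, loose, 120 mm tall, 88 mm outside, 80 mm inside, floor 4 mm thick. Origin: centre of its underside, z up. The barrel's nose reaches 12 mm into its mouth; there is room below for the auger.
- pusher: Turned wooden pusher, 160 mm long, 60 g, standing upright in the holder: a straight shaft 22 mm thick and 92 mm long below, a 32 mm collar from 92 to 98 mm, and above it a handle 28 mm thick to the top. Origin: centre of the flat thin lower end, z along it to the handle. Grip the handle from above, 130 to 145 mm from the origin.
- holder: Narrow white stoneware holder, loose (0.6 kg): a thick-walled upright tube, 38 mm inside and 60 mm outside, on a 68 mm round foot; its rim 88 mm and its inner floor 8 mm above the counter. Origin: centre of its underside, z up.
- salt_shaker: Salt shaker, 44 mm wide, 90 mm tall, origin under it. Bystander.
- lemon: Lemon, about 71 x 53 x 51 mm, origin under it. Bystander.
- pepper_mill: Wooden pepper mill, 58 mm wide, 170 mm tall, origin under it. Bystander.
- ring_nut: The mincer's ring nut, 98 mm wide, 22 mm tall, lying on the chopping board; origin under it. Bystander.
- hole_plate: The mincer's perforated steel disc, 68 mm wide, 6 mm thick, lying on the chopping board; origin under it. Bystander.
- oil_bottle: Oil bottle, 62 mm wide, 264 mm tall, origin under it; a fixed bystander, as are a 286 mm tall paper-towel stand at the back right and a mixing bowl at the back. Wall cabinets hang over the back of the counter: front at x = 0.58 m, underside 0.435 m above the counter; keep the wrist in front of them.
Things that resemble listed ones, but are neither listed nor needed, are in the scene too. Several things have the shape of the pusher; the one meant has the colours described above.

How it is judged:
By the outcome, as a careful person would: the job done as asked, in the order asked, and still so for the second after the job is handed in, with the robot touching nothing.
It also fails if it takes over 53 s, if anything falls off the work surface, if the arm or the gripper's body presses on something with over 40 N, if the wrist force passes 120 N, or if a joint passes its speed limit or range.

## Working session

There is one attempt and no reset: what is moved stays moved. The work goes in short steps, Python scripts to look and compute and a tool call to move; the robot and the scene stay as the last step left them, time stands still between calls to the robot, and variables do not carry over. Pictures are saved under pics/ and viewed, and the job is handed in when it is done.

Besides the shell and the picture viewer there is one more tool, called after ">>>" by a JSON object that holds its "op" and its "data", one argument or row to a line. send_rows: Moves the arm, as the interface text tells. Its arguments: {"type":"object","properties":{"increments":{"type":"array"},"grip":{"type":"number"}},"required":["increments"]}

```bash
ls; mkdir -p pics
cat > h.py <<'E'
from workcell import *
import numpy as np, cv2
from scipy.spatial.transform import Rotation as R
def pts(c):
    K=c["intrinsics"];z=c["z_map"];h,w=z.shape
    u,v=np.meshgrid(np.arange(w),np.arange(h))
    n=cv2.undistortPoints(np.stack([u,v],-1).reshape(-1,1,2).astype(np.float64),K,np.array(c["dist"])).reshape(h,w,2)
    P=np.dstack([n[...,0]*z,n[...,1]*z,z])
    T=np.array(c["pose"])
    return P@T[:3,:3].T+T[:3,3]
def wristpose(o,c):
    T=np.eye(4);T[:3,:3]=R.from_quat(o["tool_rot"]).as_matrix();T[:3,3]=o["eef_pos"]
    return T@np.array(c["mount"])
def save(n,im): cv2.imwrite("pics/"+n+".png",im[...,::-1])
E
python3 - <<'E'
from h import *
import pickle
o=get_obs();print(o)
for n in("scene","top"):
    c=camera(n);save(n+"0",c["color"]);pickle.dump(c,open(n+".pkl","wb"))
    print(n,c["intrinsics"],c["dist"],c["pose"])
E
```

```text
pics
{'clock': 0.0, 'joint_pos': array([-1.16399230e+00,  2.41433852e-01,  3.74093525e-03,  1.33520553e+00,
       -4.56467162e-05,  1.57077369e+00]), 'joint_vel': array([-0.00138688, -0.00123525, -0.00141358,  0.00127098,  0.00088344,
        0.00146146]), 'tau': array([-1.99769151e-03, -3.72312534e+01,  2.52410012e+01,  1.68251758e-02,
       -2.35833386e-04, -1.04172457e-05]), 'eef_pos': array([ 0.19758439, -0.45864025,  0.2384089 ]), 'tool_rot': array([ 9.79382200e-01,  2.02013371e-01, -2.34657910e-04, -1.02478498e-03]), 'ft_force': array([0.7311809 , 0.04514461, 0.13387222]), 'ft_torque': array([ 0.03174732,  0.0440491 , -0.00177284]), 'grip_width': 0.08505744356476824}
scene [[497.14412796   0.         315.75118354]
 [  0.         497.14412796 199.42896398]
 [  0.           0.           1.        ]] [-0.02610685  0.          0.          0.          0.        ] [[-0.86217984 -0.30367784  0.40549438 -0.18846178]
 [-0.50649312  0.53333284 -0.67751074  1.11357851]
 [-0.01051847 -0.78951621 -0.61363956  1.0959076 ]
 [ 0.          0.          0.          1.        ]]
top [[365.62019206   0.         310.18878798]
 [  0.         365.62019206 199.41157307]
 [  0.           0.           1.        ]] [-0.02374272  0.          0.          0.          0.        ] [[-0.00484218 -0.98685456  0.1615383   0.31488584]
 [-0.99878185  0.01270547  0.04768011  0.00816159]
 [-0.04910575 -0.16111065 -0.98571395  1.13595247]
 [ 0.          0.          0.          1.        ]]
```

View pics/scene0.png

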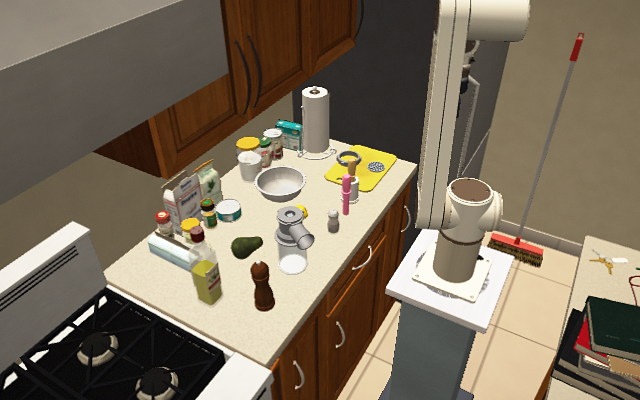

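View pics/top0.png

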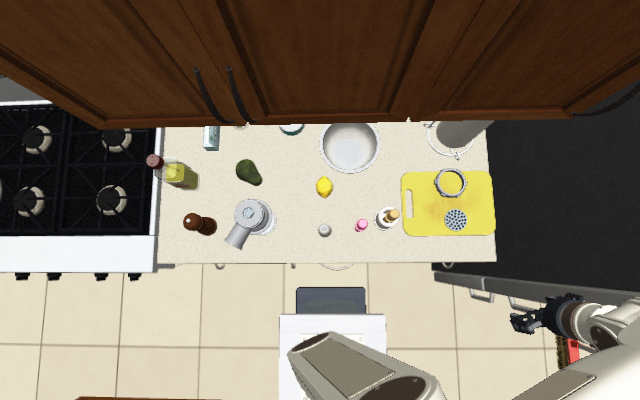

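Run:
```python
from h import *
import pickle
s=pickle.load(open("scene.pkl","rb"));t=pickle.load(open("top.pkl","rb"))
a=cv2.resize(s["color"][140:280,250:390],(560,560),interpolation=cv2.INTER_CUBIC)
b=cv2.resize(t["color"][160:260,180:320],(784,560),interpolation=cv2.INTER_CUBIC)
d=cv2.resize(t["color"][180:250,320:420],(800,560),interpolation=cv2.INTER_CUBIC)
save("c1",a);save("c2",b);save("c3",d)
```

```text
(no output)
```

View pics/c1.png

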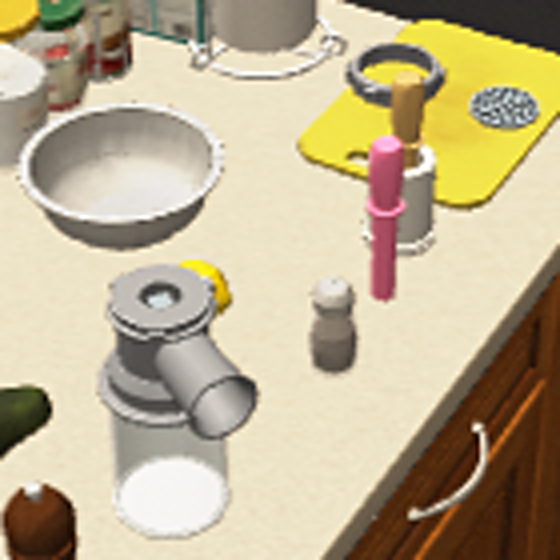

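View pics/c2.png

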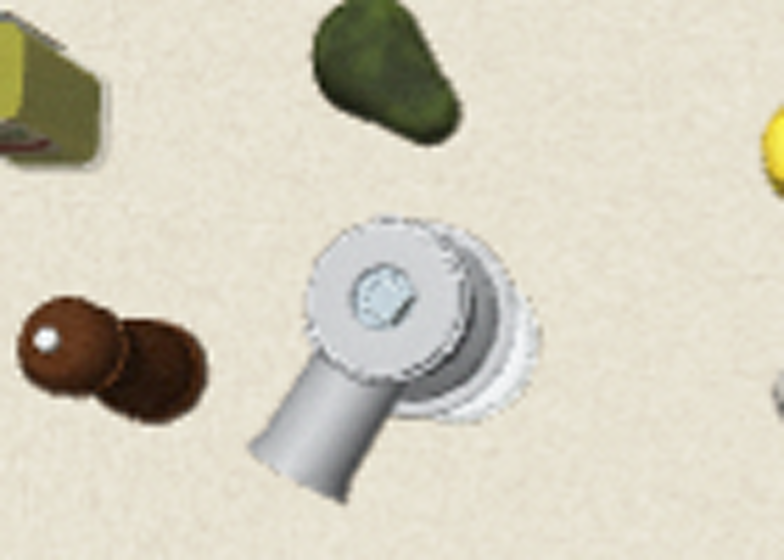

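View pics/c3.png

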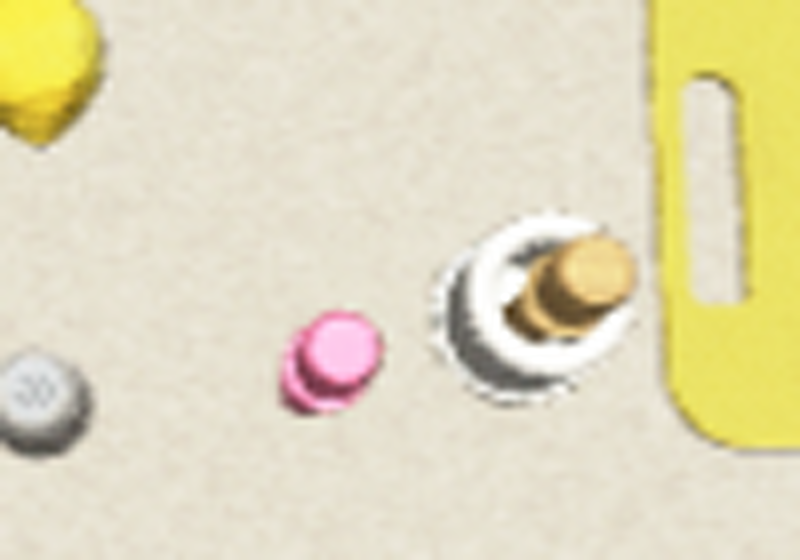

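Pusher-shaped candidates are the pink one at top (361,225), standing free, and the wooden-coloured one at top (393,213), in the white holder. The wooden one fits the description, and the enlarged crop confirms it. Next I measure positions.

```bash
cat >> h.py <<'E'
def circ(P):
    A=np.c_[2*P[:,:2],np.ones(len(P))];b=(P[:,:2]**2).sum(1)
    s=np.linalg.lstsq(A,b,rcond=None)[0];return s[:2],np.sqrt(s[2]+s[0]**2+s[1]**2)
def ray(c,uv,z):
    n=cv2.undistortPoints(np.array(uv,float).reshape(-1,1,2),c["intrinsics"],np.array(c["dist"])).reshape(-1,2)
    T=np.array(c["pose"]);d=np.c_[n,np.ones(len(n))]@T[:3,:3].T
    return T[:3,3]+d*((z-T[2,3])/d[:,2])[:,None]
E
python3 - <<'E'
from h import *
import pickle
for nm in("top","scene"):
    c=pickle.load(open(nm+".pkl","rb"));P=pts(c);hsv=cv2.cvtColor(c["color"],cv2.COLOR_RGB2HSV);H,S,V=[hsv[...,i].astype(int) for i in range(3)]
    x,y,z=P[...,0],P[...,1],P[...,2]
    work=(x>.22)&(x<.6)&(y>-.6)&(y<.5)&(z>-.02)&(z<.35)
    print(nm)
    # objects with height
    for lab,m,zz in(("wood",(H>8)&(H<22)&(S>70)&(V>120)&(y<-.1)&(y>-.3)&(z>.1),None),("pink",(H>150)&(H<176)&(S>60),None),("lemon",(H>22)&(H<33)&(S>120)&(y>-.12)&(y<.12)&(z<.09)&(z>.01),None)):
        m&=work;Q=P[m]
        if len(Q)==0: print(lab,0);continue
        hi=np.percentile(Q[:,2],97);T=Q[Q[:,2]>hi-.006]
        print(lab,len(Q),"zmax",hi.round(4),"top mean",T.mean(0).round(4),"ext",(T.max(0)-T.min(0)).round(4),"bbox",Q.min(0).round(3),Q.max(0).round(3))
    m=work&(z>.193)&(z<.213)&(y>0)&(y<.35)&(S<60)
    n,l,st,ce=cv2.connectedComponentsWithStats(m.astype(np.uint8))
    for i in range(1,n):
        if st[i,4]>40:
            Q=P[l==i];print("barreltop",st[i],Q.mean(0).round(4),Q.min(0).round(3),Q.max(0).round(3))
    m=work&(z>.08)&(z<.094)&(y<-.1)&(y>-.3)&(S<60)
    Q=P[m];print("rim",len(Q),Q.mean(0).round(4),Q.min(0).round(3),Q.max(0).round(3))
    k=cv2.convexHull(np.argwhere(m)[:,::-1].astype(np.int32)).reshape(-1,2); print(" hull circ",circ(ray(c,k,.088)))
    m=work&(z>.02)
    n,l,st,ce=cv2.connectedComponentsWithStats(m.astype(np.uint8))
    for i in range(1,n):
        if st[i,4]>40:
            Q=P[l==i];print("obj px",ce[i].round(),st[i,4],"med",np.median(Q,0).round(3),"min",Q.min(0).round(3),"max",Q.max(0).round(3))
E
```

```text
top
wood 64 zmax 0.169 top mean [ 0.4309 -0.1698  0.1664] ext [0.0218 0.0201 0.0064] bbox [ 0.419 -0.177  0.101] [ 0.448 -0.155  0.169]
pink 77 zmax 0.1614 top mean [ 0.4155 -0.0592  0.1625] ext [0.1593 0.5327 0.0806] bbox [ 0.395 -0.096 -0.   ] [0.558 0.437 0.236]
lemon 255 zmax 0.0506 top mean [0.5334 0.0185 0.0479] ext [0.0343 0.0335 0.0088] bbox [ 0.502 -0.003  0.025] [0.57  0.044 0.053]
barreltop [234 198  30  30 547] [0.434  0.2141 0.201 ] [0.398 0.177 0.193] [0.474 0.252 0.208]
rim 159 [ 0.4321 -0.16    0.0857] [ 0.407 -0.196  0.08 ] [ 0.463 -0.138  0.093]
 hull circ (array([ 0.4341384 , -0.16549074]), np.float64(0.029222433029996567))
obj px [551. 222.] 11750 med [ 0.401 -0.539  0.227] min [ 0.22 -0.59  0.02] max [ 0.6   -0.493  0.35 ]
obj px [173. 172.] 1165 med [0.554 0.433 0.182] min [0.533 0.418 0.02 ] max [0.594 0.481 0.267]
obj px [350. 168.] 195 med [ 0.584 -0.063  0.068] min [ 0.568 -0.128  0.02 ] max [0.6   0.006 0.075]
obj px [249. 174.] 400 med [0.571 0.246 0.06 ] min [0.539 0.208 0.033] max [0.6   0.291 0.071]
obj px [450. 183.] 309 med [ 0.542 -0.362  0.03 ] min 
[... 1385 characters left out ...]
6   -0.521  0.35 ]
obj px [349. 179.] 717 med [ 0.416 -0.149  0.084] min [ 0.393 -0.417  0.02 ] max [ 0.592 -0.06   0.171]
obj px [295. 190.] 149 med [ 0.586 -0.036  0.066] min [ 0.568 -0.119  0.023] max [0.6   0.016 0.074]
obj px [292. 237.] 1869 med [0.415 0.25  0.148] min [0.341 0.005 0.02 ] max [0.552 0.291 0.207]
obj px [333. 220.] 224 med [0.394 0.034 0.055] min [0.379 0.012 0.021] max [0.42  0.047 0.092]
obj px [204. 267.] 1729 med [0.546 0.469 0.148] min [0.53  0.422 0.02 ] max [0.593 0.487 0.268]
obj px [246. 246.] 463 med [0.569 0.269 0.054] min [0.536 0.217 0.021] max [0.6   0.301 0.07 ]
obj px [261. 283.] 731 med [0.41  0.406 0.103] min [0.392 0.371 0.021] max [0.44  0.42  0.171]
```

```bash
cat >> h.py <<'E'
def Rt(jawdeg): # tool down, tool y along world angle jawdeg
    a=np.radians(jawdeg);y=np.array([np.cos(a),np.sin(a),0]);z=np.array([0,0,-1.]);x=np.cross(y,z)
    return R.from_matrix(np.c_[x,y,z])
def plan(goal,n,jaw=None,p=None,q=None):
    o=get_obs();p=np.array(o["eef_pos"] if p is None else p);r=R.from_quat(o["tool_rot"]) if q is None else q
    g=Rt(jaw) if jaw is not None else r
    for i in range(n):
        k=n-i
        d=r.inv().apply((np.array(goal)-p)/k); w=(r.inv()*g).as_rotvec()/k
        row=np.r_[d/.05,np.degrees(w)/10].round(2)
        print([float(v)+0.0 for v in row],end=",\n")
        p=p+r.apply(row[:3]*.05); r=r*R.from_rotvec(np.radians(row[3:]*10))
    print("end",p.round(4),r.as_quat().round(4)); return p,r
E
python3 - <<'E'
from h import *
plan([.39,-.167,.30],8,0)
c=pickle=None
o=get_obs();c=camera("wrist");save("w0",c["color"]);print(c["mount"],c["intrinsics"])
E
```

```text
[0.73, -0.48, -0.15, 0.0, 0.0, -0.83],
[0.79, -0.37, -0.15, 0.0, 0.0, -0.83],
[0.84, -0.25, -0.15, 0.0, 0.0, -0.83],
[0.86, -0.13, -0.15, 0.0, 0.0, -0.84],
[0.87, 0.0, -0.16, 0.0, 0.0, -0.83],
[0.87, 0.13, -0.15, 0.0, 0.0, -0.84],
[0.84, 0.25, -0.16, 0.0, 0.0, -0.83],
[0.79, 0.37, -0.15, -0.01, -0.01, -0.84],
end [ 0.39   -0.1669  0.2999] [7.071e-01 7.072e-01 3.000e-04 3.000e-04]
[[ 1.09627232e-03 -9.60574325e-01 -2.78021157e-01  7.09108343e-02]
 [ 9.99998630e-01  7.08171147e-04  1.49636021e-03  8.05991361e-04]
 [-1.24047864e-03 -2.78022416e-01  9.60573785e-01 -1.34729902e-01]
 [ 0.00000000e+00  0.00000000e+00  0.00000000e+00  1.00000000e+00]] [[284.19055448   0.         318.40434425]
 [  0.         284.19055448 199.06741284]
 [  0.           0.           1.        ]]
```

>>> {"op": "send_rows", "data": {
  "increments": [
    [[0.76,-0.43,-0.15,0,0,-0.83],[0.83,-0.3,-0.15,0,0,-0.83],[0.88,-0.18,-0.15,0,0,-0.83],[0.9,-0.05,-0.15,0,0,-0.84],[0.92,0.09,-0.16,0,0,-0.83],[0.92,0.22,-0.15,0,0,-0.84],[0.88,0.35,-0.16,0,0,-0.83],[0.83,0.47,-0.15,0,0,-0.84]]
  ],
  "grip": 0.3
}}

```text
clock: 1.15
eef_pos: [0.4257, -0.1705, 0.3004]
tool_rot: [0.705, 0.709, -0.0, -0.0]
ft_force: [0.3, 0.5, -0.0]
grip_width: 0.0599
```

>>> {"op": "send_rows", "data": {
  "increments": [
    [[0,0,0,0,0,0],[0,0,0,0,0,0]]
  ]
}}

```text
clock: 1.4
eef_pos: [0.4247, -0.1719, 0.2999]
tool_rot: [0.707, 0.707, -0.0, -0.0]
ft_force: [-0.5, 0.9, -0.5]
grip_width: 0.0599
```

Run:
```python
from h import *
o=get_obs();c=camera("wrist");save("w1",c["color"]);print(o["clock"],o["eef_pos"],o["tool_rot"],o["grip_width"],o["joint_pos"])
c["pose"]=wristpose(o,c);P=pts(c)
hsv=cv2.cvtColor(c["color"],cv2.COLOR_RGB2HSV);H,S,V=[hsv[...,i].astype(int) for i in range(3)]
x,y,z=P[...,0],P[...,1],P[...,2]
reg=(abs(x-.432)<.05)&(abs(y+.167)<.05)
m=reg&(z>.162)&(z<.174)&(S>70)
Q=P[m];print("wood top",m.sum(),Q.mean(0).round(4),Q.min(0).round(4),Q.max(0).round(4))
h=cv2.convexHull(np.argwhere(m)[:,::-1].astype(np.int32)).reshape(-1,2);print(circ(ray(c,h,.168)), h.mean(0))
m=reg&(z>.082)&(z<.093)&(S<60);Q=P[m];print("rim",m.sum(),Q.min(0).round(4),Q.max(0).round(4))
h=cv2.convexHull(np.argwhere(m)[:,::-1].astype(np.int32)).reshape(-1,2);print(circ(ray(c,h,.088)))
m=reg&(S>70)&(z>.09)&(z<.115);Q=P[m];print("collar",Q.mean(0),Q.min(0),Q.max(0))
```

```text
1.4 [ 0.42467446 -0.1718626   0.29990541] [ 7.07147793e-01  7.07065539e-01 -4.14067165e-04 -3.87778144e-04] 0.059904133245493194 [-3.84248769e-01  1.39122071e-01  3.57548383e-02  1.46846647e+00
 -4.59493967e-04  1.18666412e+00]
wood top 526 [ 0.434  -0.1684  0.1674] [ 0.422 -0.182  0.162] [ 0.4467 -0.1565  0.1703]
(array([ 0.43387976, -0.16834019]), np.float64(0.012642458785398101)) [328.         187.38888889]
rim 806 [ 0.4073 -0.19    0.0824] [ 0.466  -0.1376  0.0904]
(array([ 0.43606537, -0.16643286]), np.float64(0.029360913920175688))
collar [ 0.43342796 -0.15978584  0.1063689 ] [ 0.42013697 -0.1700801   0.10168214] [ 0.44962033 -0.15403591  0.11241339]
```

View pics/w1.png

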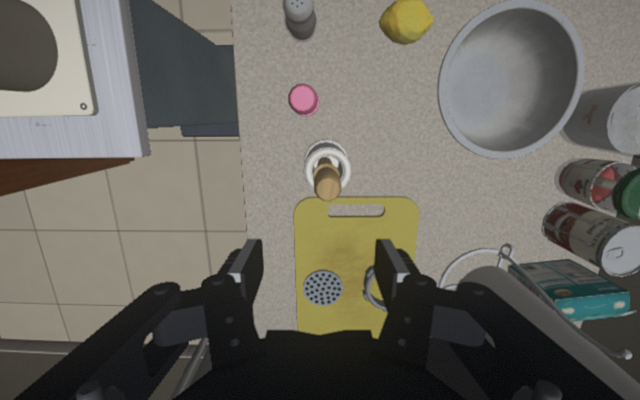

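>>> {"op": "send_rows", "data": {
  "increments": [
    [[0.07,0.19,0.3,0,0,0],[0,0,0.6,0,0,0],[0,0,0.7,0,0,0],[0,0,0.7,0,0,0],[0,0,0.6,0,0,0],[0,0,0.42,0,0,0],[0,0,0,0,0,0]]
  ]
}}

```text
clock: 2.33
eef_pos: [0.4324, -0.1682, 0.1318]
tool_rot: [0.708, 0.707, -0.001, -0.003]
ft_force: [-0.2, -0.5, 1.2]
grip_width: 0.06
```

>>> {"op": "send_rows", "data": {
  "increments": [
    [[0,0,0,0,0,0],[0,0,0,0,0,0],[0,0,0,0,0,0],[0,0,0,0,0,0],[0,0,0,0,0,0],[0,0,0,0,0,0]]
  ],
  "grip": 1
}}

```text
clock: 3.08
eef_pos: [0.4351, -0.1687, 0.1354]
tool_rot: [0.707, 0.707, 0.0, 0.001]
ft_force: [-1.7, 0.6, 6.6]
grip_width: 0.0268
```

>>> {"op": "send_rows", "data": {
  "increments": [
    [[0,0,-0.3,0,0,0],[0,0,-0.55,0,0,0],[0,0,-0.7,0,0,0],[0,0,-0.8,0,0,0],[0,0,-0.8,0,0,0],[0,0,-0.7,0,0,0],[0,0,-0.5,0,0,0],[0,0,-0.25,0,0,0]]
  ]
}}

```text
clock: 4.08
eef_pos: [0.435, -0.1684, 0.3656]
tool_rot: [0.707, 0.707, 0.001, 0.001]
ft_force: [-0.4, -0.3, -0.2]
grip_width: 0.0267
```

Run:
```python
from h import *
import pickle
o=get_obs();print(o["clock"],o["eef_pos"],o["tool_rot"],o["grip_width"],o["ft_force"],o["joint_pos"])
c=camera("scene");save("s2",c["color"]);pickle.dump(c,open("s2.pkl","wb"))
w=camera("wrist");save("w2",w["color"]);w["pose"]=wristpose(o,w);pickle.dump(w,open("w2.pkl","wb"))
save("s2c",cv2.resize(c["color"][60:260,240:440],(600,600),interpolation=cv2.INTER_CUBIC))
```

```text
4.075 [ 0.43504343 -0.16839918  0.3656079 ] [7.07002331e-01 7.07210290e-01 5.68260887e-04 9.93400568e-04] 0.026731261801921233 [-0.36728433 -0.30583343 -0.19866588] [-3.69474471e-01  1.53905075e-01  2.21293420e-01  1.63590810e+00
  2.37223246e-04  1.20102803e+00]
```

View pics/s2c.png

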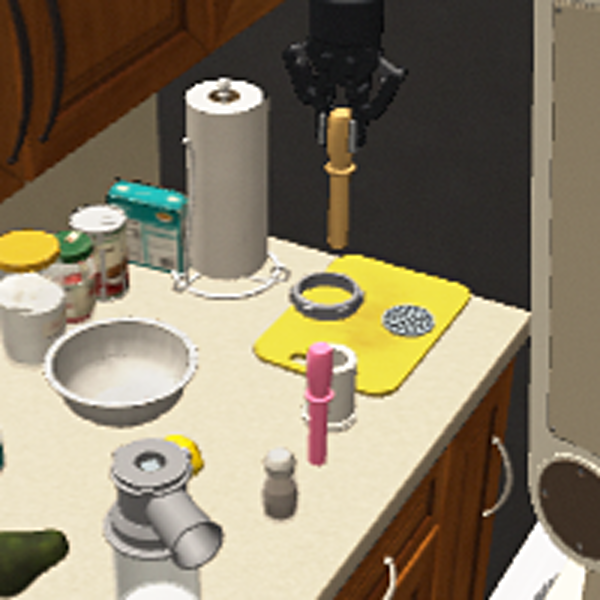

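View pics/w2.png

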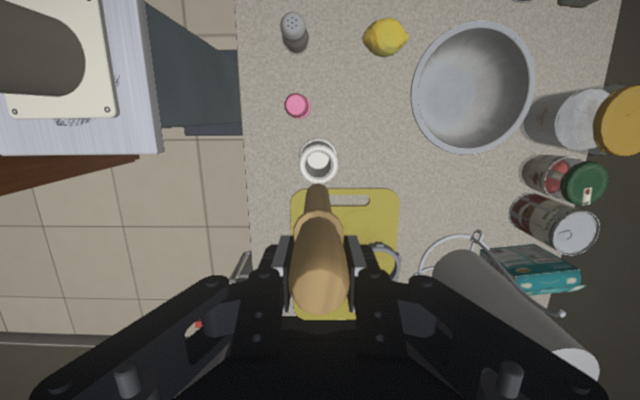

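>>> {"op": "send_rows", "data": {
  "increments": [
    [[0.4,0,0,0,0,0],[0.7,0,0,0,0,0],[0.9,0,0,0,0,0],[1,0,0,0,0,0],[0.9,0,0,0,0,0],[0.8,0,0,0,0,0],[0.5,0,0,0,0,0],[0.2,0,0,0,0,0]]
  ]
}}

```text
clock: 5.18
eef_pos: [0.4339, 0.1027, 0.3628]
tool_rot: [0.706, 0.708, -0.001, -0.001]
ft_force: [0.5, 0.3, -0.6]
grip_width: 0.0271
```

>>> {"op": "send_rows", "data": {
  "increments": [
    [[0,0,0,0,0,0],[0,0,0,0,0,0]]
  ]
}}

```text
clock: 5.42
eef_pos: [0.4345, 0.1008, 0.364]
tool_rot: [0.707, 0.707, -0.0, -0.0]
ft_force: [0.4, -0.1, -0.8]
grip_width: 0.0271
```

Run:
```python
from h import *
import pickle
o=get_obs();print(o["clock"],o["eef_pos"],o["tool_rot"],o["grip_width"])
w=camera("wrist");save("w3",w["color"]);w["pose"]=wristpose(o,w);pickle.dump((o,w),open("w3.pkl","wb"))
s=camera("scene");save("s3",s["color"]);pickle.dump(s,open("s3.pkl","wb"))
# holder from w2
c=pickle.load(open("w2.pkl","rb"));P=pts(c);hsv=cv2.cvtColor(c["color"],cv2.COLOR_RGB2HSV);S=hsv[...,1]
x,y,z=P[...,0],P[...,1],P[...,2]
m=(abs(x-.435)<.045)&(abs(y+.167)<.045)&(z>.083)&(z<.093)&(S<60)
h=cv2.convexHull(np.argwhere(m)[:,::-1].astype(np.int32)).reshape(-1,2);print("holder w2",circ(ray(c,h,.088)))
# pusher axis from scene
for nm,c in(("s2",pickle.load(open("s2.pkl","rb"))),("s3",s)):
    P=pts(c);hsv=cv2.cvtColor(c["color"],cv2.COLOR_RGB2HSV);H,S,V=[hsv[...,i].astype(int) for i in range(3)]
    yc=-.1684 if nm=="s2" else o["eef_pos"][1]
    m=(H>8)&(H<24)&(S>70)&(abs(P[...,0]-.43)<.04)&(abs(P[...,1]-yc)<.04)&(P[...,2]>.2)&(P[...,2]<.42)
    Q=P[m]
    print(nm,len(Q),Q.min(0),Q.max(0))
    for a,b in((.235,.26),(.26,.28),(.28,.3),(.3,.32),(.34,.36),(.36,.4)):
        q=Q[(Q[:,2]>a)&(Q[:,2]<b)]
        if len(q)>3: print(a,len(q),np.median(q,0).round(4))
# barrel from w3
c=w;P=pts(c);x,y,z=P[...,0],P[...,1],P[...,2]
m=(abs(x-.434)<.06)&(abs(y-.215)<.06)&(z>.195)&(z<.212)
Q=P[m];print("barrel top",m.sum(),Q.mean(0),Q.min(0),Q.max(0))
h=cv2.convexHull(np.argwhere(m)[:,::-1].astype(np.int32)).reshape(-1,2);print("outer",circ(ray(c,h,.203)))
mm=(m*255).astype(np.uint8);save("m3",np.dstack([mm]*3))
cs,hi=cv2.findContours(mm,cv2.RETR_CCOMP,cv2.CHAIN_APPROX_NONE)
for k,hh in zip(cs,hi[0]):
    if len(k)>15: print(hh[3],len(k),k.reshape(-1,2).mean(0),circ(ray(c,k.reshape(-1,2),.203)))
```

```text
5.425 [0.43450291 0.10079478 0.36399273] [ 7.07473528e-01  7.06739745e-01 -3.74376488e-04 -2.90168121e-05] 0.027139347730145206
holder w2 (array([ 0.43562406, -0.16652411]), np.float64(0.02931143559371951))
s2 338 [ 0.41763979 -0.17800806  0.23719322] [ 0.44903578 -0.14528907  0.40927139]
0.235 42 [ 0.4312 -0.1583  0.25  ]
0.26 38 [ 0.4293 -0.1584  0.2694]
0.28 37 [ 0.4307 -0.1581  0.2901]
0.3 33 [ 0.4297 -0.1586  0.3101]
0.34 42 [ 0.4308 -0.1548  0.3494]
0.36 95 [ 0.4333 -0.1547  0.3822]
s3 397 [0.41619122 0.09094195 0.23296628] [0.45131781 0.12245919 0.41184843]
0.235 54 [0.4279 0.1114 0.2484]
0.26 38 [0.4285 0.1122 0.2705]
0.28 38 [0.4281 0.1117 0.2898]
0.3 45 [0.4288 0.1113 0.3115]
0.34 45 [0.4293 0.1143 0.35  ]
0.36 118 [0.4319 0.1141 0.3819]
barrel top 4490 [0.43564594 0.21474534 0.20239583] [0.39731621 0.1771825  0.19500605] [0.47599889 0.25187734 0.20563684]
outer (array([0.43525424, 0.21381652]), np.float64(0.03788703691350338))
-1 53 [318.75471698  70.83018868] (array([0.43556443, 0.21334796]), np.float64(0.008593925152487301))
-1 284 [318.18309859  72.03521127] (array([0.43566007, 0.21384096]), np.float64(0.03664273120225917))
5 90 [318.85555556  70.4       ] (array([0.43556516, 0.21374125]), np.float64(0.014827841468006971))
```

View pics/w3.png

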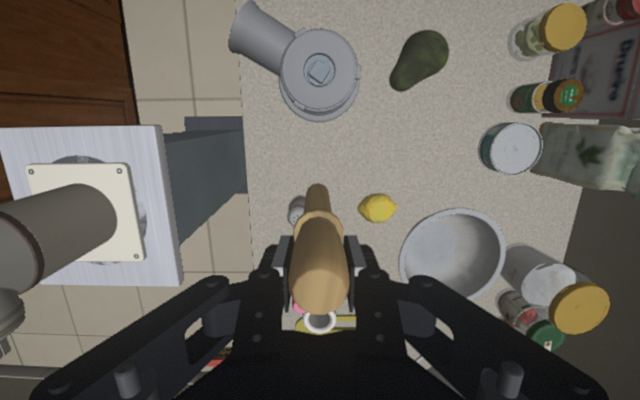

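View pics/m3.png

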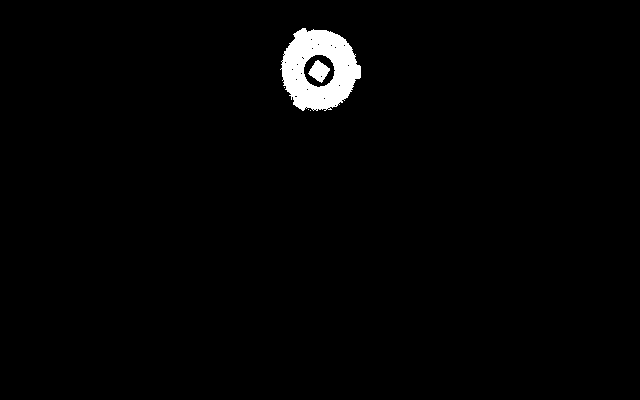

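Run:
```python
from h import *
import pickle
o,c=pickle.load(open("w3.pkl","rb"));P=pts(c)
hsv=cv2.cvtColor(c["color"],cv2.COLOR_RGB2HSV);H,S,V=[hsv[...,i].astype(int) for i in range(3)]
Q=(P-o["eef_pos"])@R.from_quat(o["tool_rot"]).as_matrix()
m=(H>5)&(H<24)&(S>60)&(abs(Q[...,0])<.04)&(abs(Q[...,1])<.04)&(Q[...,2]>-.06)&(Q[...,2]<.16)
for a in np.arange(-.04,.14,.015):
    k=m&(Q[...,2]>a)&(Q[...,2]<a+.015)
    if k.sum()>5:
        q=Q[k];print(round(a,3),k.sum(),"x",q[:,0].min().round(4),q[:,0].max().round(4),"y",q[:,1].min().round(4),q[:,1].max().round(4),(q[:,1].min()+q[:,1].max())/2)
print(Q[m][:,2].max())
```

```text
-0.04 2868 x -0.0112 0.0139 y -0.0127 0.0142 0.0007210436837123716
-0.025 872 x -0.0107 0.0141 y -0.0128 0.0143 0.0007311019693252473
-0.01 541 x 0.0032 0.0139 y -0.0127 0.0142 0.0007472824458168619
0.005 267 x 0.0021 0.0137 y -0.0126 0.0142 0.0008108063327917142
0.02 659 x -0.0048 0.0155 y -0.0147 0.0156 0.00048315123321249643
0.05 147 x 0.0028 0.0104 y -0.0098 0.0098 -3.524271083867568e-06
0.065 136 x 0.0032 0.0104 y -0.0098 0.0094 -0.0002013787004235953
0.08 105 x 0.0019 0.0103 y -0.0105 0.0092 -0.0006484969901431369
0.095 98 x 0.0003 0.0104 y -0.011 0.0092 -0.0009137807702610159
0.11 64 x 0.0046 0.0102 y -0.0095 0.0087 -0.0003743430048723925
0.12400363612032918
```

>>> {"op": "send_rows", "data": {
  "increments": [
    [[0.3,0.01,0,0,0,0],[0.5,0.01,0,0,0,0],[0.6,0.01,0,0,0,0],[0.5,0,0,0,0,0],[0.27,0,0,0,0,0],[0.1,0,0,0,0,0],[0,0,0,0,0,0],[0,0,0,0,0,0]]
  ]
}}

```text
clock: 6.52
eef_pos: [0.4361, 0.2145, 0.3644]
tool_rot: [0.707, 0.707, -0.0, 0.0]
ft_force: [-0.1, 0.4, -0.6]
grip_width: 0.0263
```

```bash
cat > chk.py <<'E'
from h import *
import sys
tag=sys.argv[1]
o=get_obs();print(o["clock"],o["eef_pos"],o["tool_rot"],o["ft_force"])
w=camera("wrist");save("w"+tag,w["color"]);s=camera("scene");save("s"+tag,s["color"])
a=cv2.resize(s["color"][120:290,220:350],(428,560),interpolation=cv2.INTER_CUBIC)
b=cv2.resize(w["color"][90:300,240:400],(372,488),interpolation=cv2.INTER_CUBIC);b=cv2.copyMakeBorder(b,0,72,0,0,cv2.BORDER_CONSTANT)
save("c"+tag,np.hstack([a,b]))
w["pose"]=wristpose(o,w);P=pts(w);x,y,z=P[...,0],P[...,1],P[...,2]
S=cv2.cvtColor(w["color"],cv2.COLOR_RGB2HSV)[...,1]
m=(abs(x-.4356)<.06)&(abs(y-.2137)<.06)&(z>.195)&(z<.209)&(S<60)
h=cv2.convexHull(np.argwhere(m)[:,::-1].astype(np.int32)).reshape(-1,2);print("barrel outer",circ(ray(w,h,.203)))
cs,hi=cv2.findContours((m*255).astype(np.uint8),cv2.RETR_CCOMP,cv2.CHAIN_APPROX_NONE)
for k,hh in zip(cs,hi[0]):
    if hh[3]>=0 and len(k)>20:
        q=ray(w,k.reshape(-1,2),.203);print("hole",circ(q),q.min(0),q.max(0))
E
python3 chk.py 4
```

```text
6.525 [0.4360537  0.21449954 0.36443931] [ 7.07394639e-01  7.06818798e-01 -2.17880024e-05  1.09403478e-04] [-0.09918561  0.39181579 -0.62594805]
barrel outer (array([0.43526933, 0.21511493]), np.float64(0.0382542350064812))
```

View pics/c4.png

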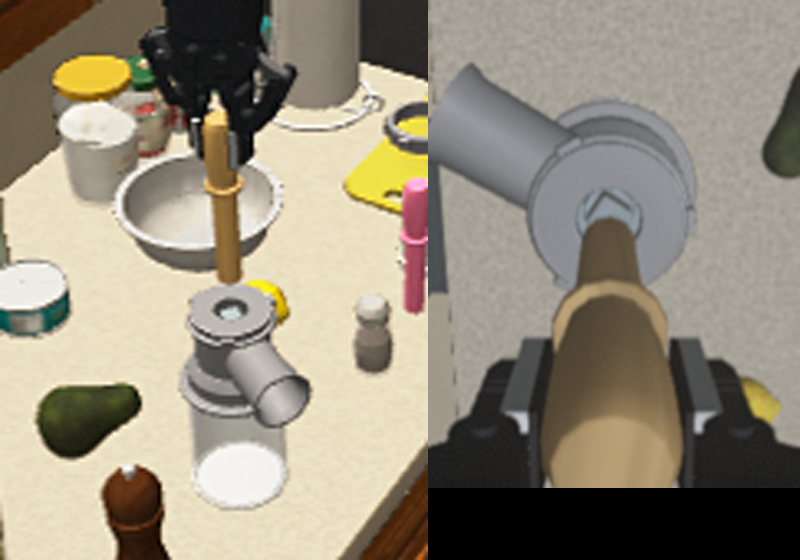

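>>> {"op": "send_rows", "data": {
  "increments": [
    [[0,0,0.2,0,0,0],[0,0,0.25,0,0,0],[0,0,0.15,0,0,0],[0,0,0.06,0,0,0],[0,0,0,0,0,0],[0,0,0,0,0,0]]
  ]
}}

```text
clock: 7.38
eef_pos: [0.4362, 0.2152, 0.3317]
tool_rot: [0.707, 0.707, 0.0, 0.0]
ft_force: [-1.4, 0.4, -0.3]
grip_width: 0.0264
```

```bash
python3 chk.py 5
```

```text
7.375 [0.43618281 0.21524574 0.33165678] [7.07034717e-01 7.07178746e-01 3.36503291e-04 1.27620813e-04] [-1.3761959   0.41009714 -0.28958228]
barrel outer (array([0.43565279, 0.21546869]), np.float64(0.03801802943514609))
```

View pics/c5.png

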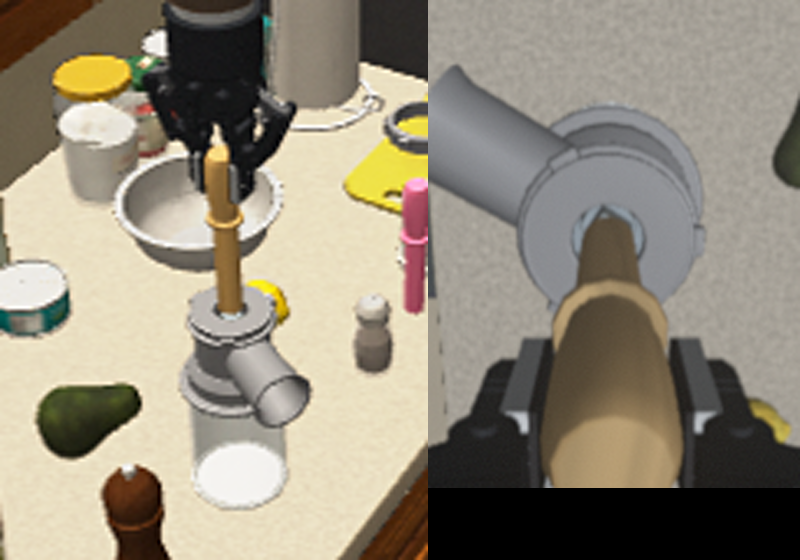

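>>> {"op": "send_rows", "data": {
  "increments": [
    [[0,0,0.06,0,0,0],[0,0,0.06,0,0,0],[0,0,0.06,0,0,0],[0,0,0.06,0,0,0],[0,0,0.06,0,0,0],[0,0,0,0,0,0]]
  ]
}}

```text
clock: 8.22
eef_pos: [0.4358, 0.215, 0.3159]
tool_rot: [0.707, 0.707, -0.0, -0.0]
ft_force: [0.8, -0.3, -0.2]
grip_width: 0.0266
```

>>> {"op": "send_rows", "data": {
  "increments": [
    [[0,0,0.06,0,0,0],[0,0,0.06,0,0,0],[0,0,0.06,0,0,0],[0,0,0.06,0,0,0]]
  ]
}}

```text
clock: 8.72
eef_pos: [0.4366, 0.2154, 0.3057]
tool_rot: [0.707, 0.707, 0.002, 0.001]
ft_force: [-1.0, -0.1, 1.6]
grip_width: 0.0268
```

```bash
python3 chk.py 6
```

```text
8.725 [0.43657808 0.21541246 0.30572387] [7.07051207e-01 7.07160467e-01 1.54447960e-03 5.27618592e-04] [-1.03851695 -0.13450593  1.61292593]
barrel outer (array([0.43584138, 0.21588594]), np.float64(0.03809908253254022))
```

View pics/c6.png

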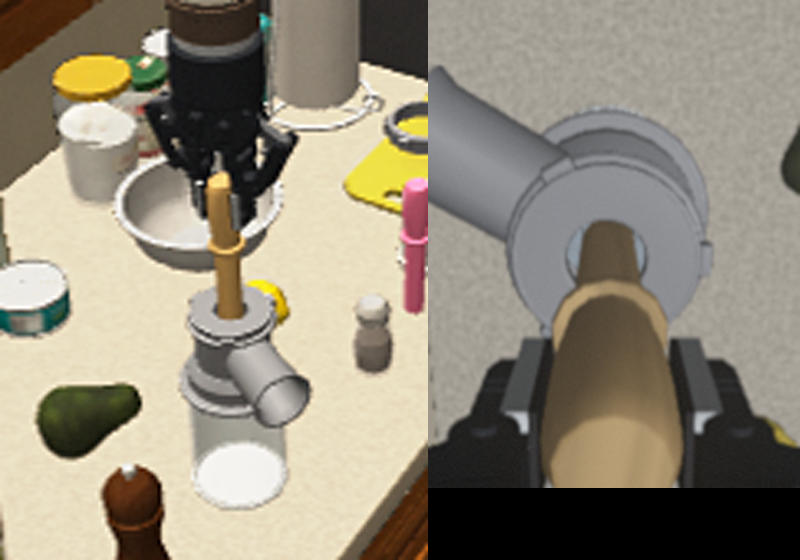

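>>> {"op": "send_rows", "data": {
  "increments": [
    [[0,0,0.06,0,0,0],[0,0,0.06,0,0,0],[0,0,0.06,0,0,0],[0,0,0.06,0,0,0],[0,0,0.06,0,0,0]]
  ]
}}

```text
clock: 9.45
eef_pos: [0.4364, 0.2153, 0.2901]
tool_rot: [0.707, 0.707, 0.001, 0.0]
ft_force: [0.3, -0.5, 1.3]
grip_width: 0.0265
```

>>> {"op": "send_rows", "data": {
  "increments": [
    [[0,0,0.06,0,0,0],[0,0,0.06,0,0,0],[0,0,0.06,0,0,0]]
  ]
}}

```text
clock: 9.82
eef_pos: [0.4363, 0.2153, 0.2817]
tool_rot: [0.707, 0.707, 0.001, 0.0]
ft_force: [-1.4, -0.6, 11.8]
grip_width: 0.0268
```

```bash
python3 chk.py 7
```

```text
9.825 [0.43626823 0.21532442 0.28166605] [7.07030833e-01 7.07181970e-01 1.00273173e-03 2.40377624e-04] [-1.417169   -0.61370427 11.756323  ]
barrel outer (array([0.43620892, 0.21710876]), np.float64(0.037357430516747704))
```

View pics/c7.png

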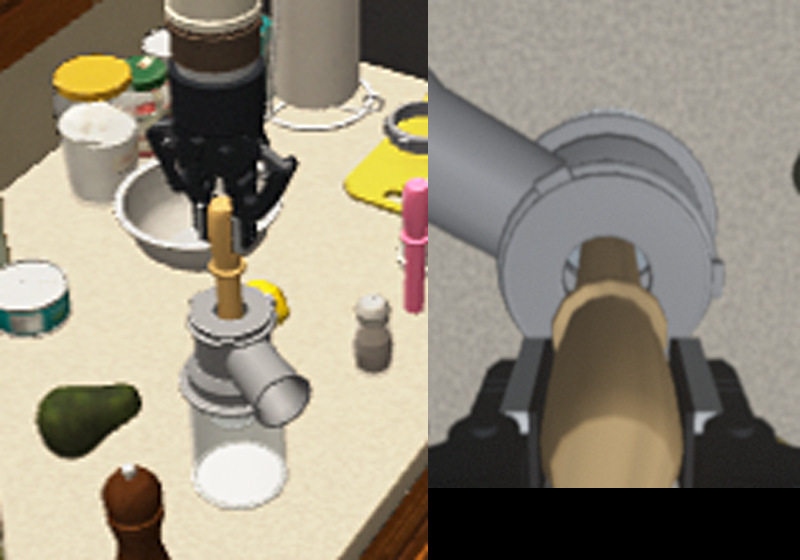

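>>> {"op": "send_rows", "data": {
  "increments": [
    [[0,0,0.06,0,0,0],[0,0,0.06,0,0,0],[0,0,0.06,0,0,0],[0,0,0.06,0,0,0],[0,0,0.06,0,0,0],[0,0,0,0,0,0]]
  ]
}}

```text
clock: 10.68
eef_pos: [0.4358, 0.215, 0.2648]
tool_rot: [0.707, 0.707, -0.001, -0.0]
ft_force: [-0.2, -0.3, -1.5]
grip_width: 0.027
```

```bash
python3 chk.py 8
```

```text
10.675 [0.43575816 0.21500854 0.2647642 ] [ 7.07049432e-01  7.07163903e-01 -5.28418699e-04 -1.89678817e-04] [-0.16483962 -0.27092657 -1.53178554]
barrel outer (array([0.43649161, 0.21812203]), np.float64(0.03701181969876589))
```

View pics/c8.png

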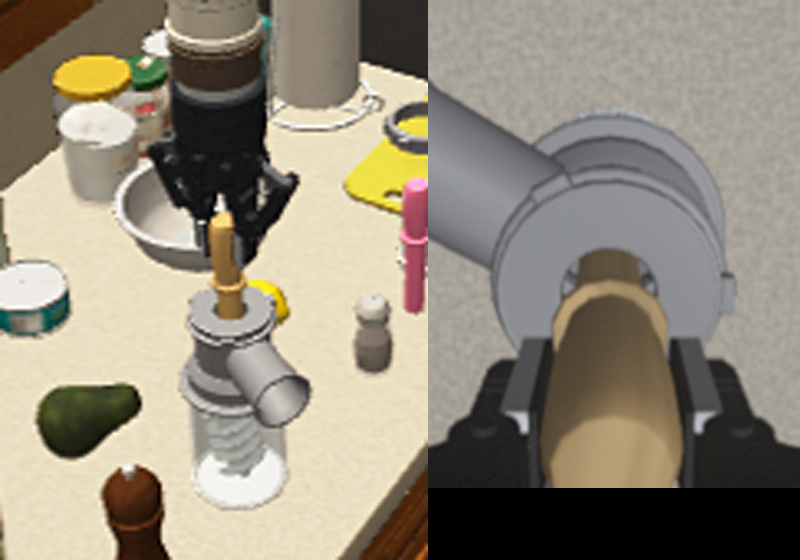

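The auger now lies in the canister. Withdrawing the pusher straight up.

>>> {"op": "send_rows", "data": {
  "increments": [
    [[0,0,-0.1,0,0,0],[0,0,-0.2,0,0,0],[0,0,-0.3,0,0,0],[0,0,-0.4,0,0,0],[0,0,-0.4,0,0,0],[0,0,-0.35,0,0,0],[0,0,-0.25,0,0,0],[0,0,0,0,0,0]]
  ]
}}

```text
clock: 11.78
eef_pos: [0.4365, 0.2154, 0.3666]
tool_rot: [0.707, 0.707, 0.001, 0.0]
ft_force: [-0.2, 1.1, -0.3]
grip_width: 0.0269
```

```bash
python3 chk.py 9
python3 - <<'E'
from h import *
c=camera("top");save("t9",c["color"])
E
```

```text
11.775 [0.43648021 0.21539623 0.36659337] [7.07040571e-01 7.07171729e-01 1.26855560e-03 4.08128494e-04] [-0.23019844  1.07302375 -0.26245472]
barrel outer (array([0.43567083, 0.21521337]), np.float64(0.03806474086938228))
```

View pics/c9.png

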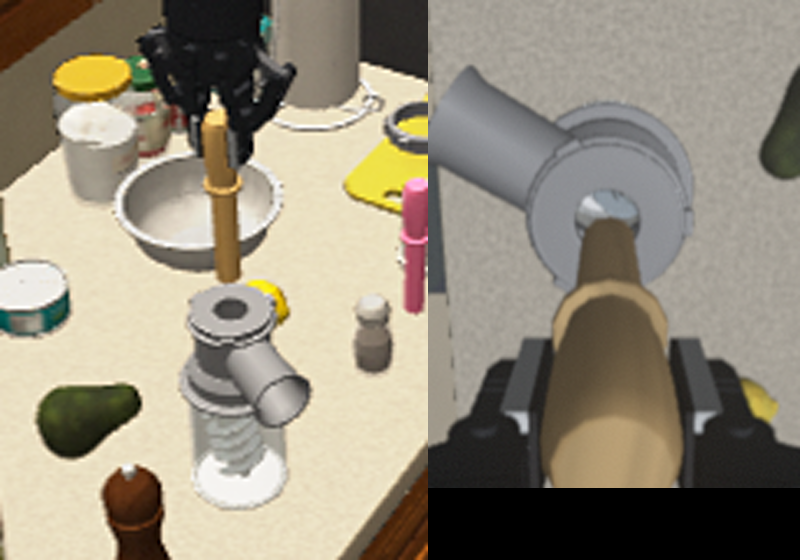

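>>> {"op": "send_rows", "data": {
  "increments": [
    [[-0.4,0,0,0,0,0],[-0.7,0,0,0,0,0],[-0.9,0,0,0,0,0],[-1,0,0,0,0,0],[-1,0,0,0,0,0],[-1,0,0,0,0,0],[-0.9,0,0,0,0,0],[-0.8,0,0,0,0,0]]
  ]
}}

```text
clock: 12.92
eef_pos: [0.4355, -0.1214, 0.3645]
tool_rot: [0.707, 0.707, -0.0, -0.001]
ft_force: [0.3, 0.5, -0.9]
grip_width: 0.0265
```

>>> {"op": "send_rows", "data": {
  "increments": [
    [[-0.6,0,0,0,0,0],[-0.25,0,0,0,0,0],[-0.08,0,0,0,0,0],[0,0,0,0,0,0],[0,0,0,0,0,0]]
  ]
}}

```text
clock: 13.55
eef_pos: [0.4361, -0.1654, 0.3654]
tool_rot: [0.707, 0.708, 0.0, -0.0]
ft_force: [-0.9, 0.3, -0.4]
grip_width: 0.0264
```

```bash
cat > hol.py <<'E'
from h import *
import sys
tag=sys.argv[1]
o=get_obs();print(o["clock"],o["eef_pos"],o["tool_rot"],o["ft_force"])
c=camera("wrist");c["pose"]=wristpose(o,c);P=pts(c);hsv=cv2.cvtColor(c["color"],cv2.COLOR_RGB2HSV);H,S,V=[hsv[...,i].astype(int) for i in range(3)]
x,y,z=P[...,0],P[...,1],P[...,2]
m=(abs(x-.435)<.045)&(abs(y+.167)<.045)&(z>.083)&(z<.093)&(S<60)
if m.sum()>10:
    h=cv2.convexHull(np.argwhere(m)[:,::-1].astype(np.int32)).reshape(-1,2);print("holder",circ(ray(c,h,.088)))
Q=(P-o["eef_pos"])@R.from_quat(o["tool_rot"]).as_matrix()
m=(H>5)&(H<24)&(S>60)&(abs(Q[...,0])<.04)&(abs(Q[...,1])<.04)&(Q[...,2]>.05)&(Q[...,2]<.16)
for a in (-.03,.05,.075,.1):
    k=m&(Q[...,2]>a)&(Q[...,2]<a+.025)
    if k.sum()>5:
        q=Q[k];print(a,k.sum(),"x",q[:,0].min().round(4),q[:,0].max().round(4),"y",q[:,1].min().round(4),q[:,1].max().round(4))
s=camera("scene")
a=cv2.resize(s["color"][60:230,290:420],(428,560),interpolation=cv2.INTER_CUBIC)
b=cv2.resize(c["color"][90:300,240:400],(372,488),interpolation=cv2.INTER_CUBIC);b=cv2.copyMakeBorder(b,0,72,0,0,cv2.BORDER_CONSTANT)
save("h"+tag,np.hstack([a,b]))
E
python3 hol.py 1
```

```text
13.55 [ 0.43614564 -0.16542513  0.36538851] [ 7.06534212e-01  7.07678875e-01  1.23084251e-04 -5.17308108e-05] [-0.89236823  0.28218274 -0.38147099]
holder (array([ 0.43626983, -0.16674506]), np.float64(0.029398332027156828))
0.05 247 x 0.0015 0.0105 y -0.0103 0.0098
0.075 185 x 0.0014 0.0103 y -0.0105 0.0093
0.1 126 x 0.0011 0.0101 y -0.0106 0.0102
```

View pics/h1.png

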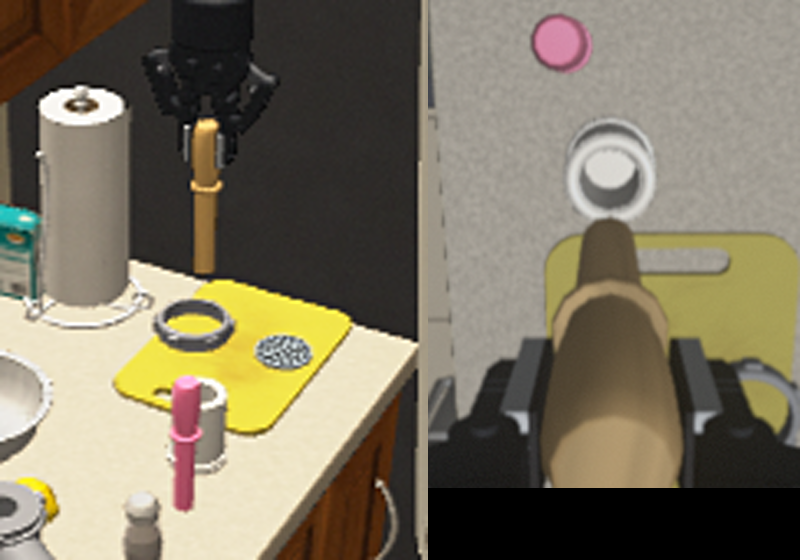

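>>> {"op": "send_rows", "data": {
  "increments": [
    [[0,0,0.4,0,0,0],[0,0,0.6,0,0,0],[0,0,0.5,0,0,0],[0,0,0.5,0,0,0],[0,0,0.4,0,0,0],[0,0,0.1,0,0,0],[0,0,0,0,0,0]]
  ]
}}

```text
clock: 14.52
eef_pos: [0.4362, -0.1661, 0.2406]
tool_rot: [0.707, 0.707, 0.0, 0.0]
ft_force: [-0.9, 0.1, 0.8]
grip_width: 0.0268
```

```bash
python3 hol.py 2
```

```text
14.525 [ 0.43621257 -0.1661417   0.24061135] [7.06887051e-01 7.07326438e-01 6.15702884e-05 5.36823934e-05] [-0.89137673  0.11005524  0.76068307]
holder (array([ 0.43595661, -0.1663403 ]), np.float64(0.029378461599251986))
0.05 237 x 0.0026 0.0104 y -0.0099 0.0097
0.075 179 x 0.0037 0.0101 y -0.0097 0.0093
0.1 125 x 0.0025 0.0102 y -0.0103 0.0094
```

View pics/h2.png

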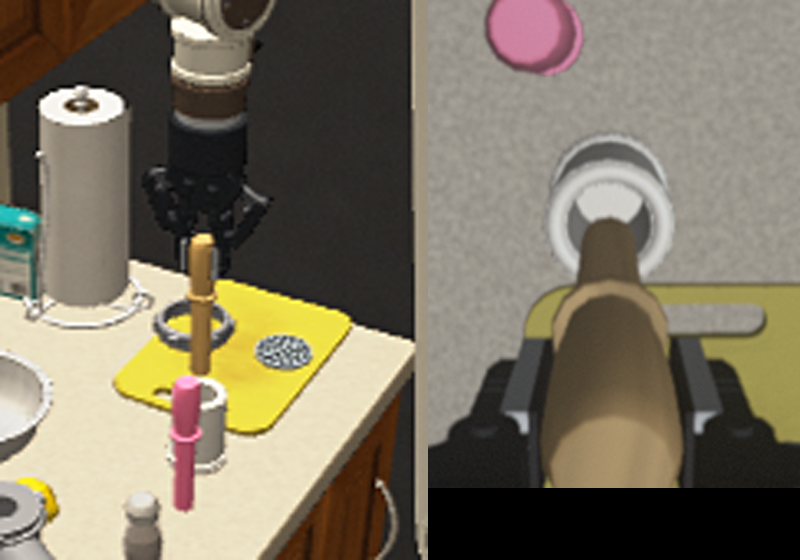

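>>> {"op": "send_rows", "data": {
  "increments": [
    [[0,0,0.25,0,0,0],[0,0,0.4,0,0,0],[0,0,0.45,0,0,0],[0,0,0.4,0,0,0],[0,0,0.3,0,0,0],[0,0,0.15,0,0,0],[0,0,0.05,0,0,0],[0,0,0,0,0,0]]
  ]
}}

```text
clock: 15.62
eef_pos: [0.4363, -0.1665, 0.1406]
tool_rot: [0.707, 0.707, 0.0, 0.0]
ft_force: [-0.3, -1.2, -0.5]
grip_width: 0.0266
```

>>> {"op": "send_rows", "data": {
  "increments": [
    [[0,0,0.03,0,0,0],[0,0,0.03,0,0,0],[0,0,0,0,0,0]]
  ]
}}

```text
clock: 16.0
eef_pos: [0.436, -0.1664, 0.1374]
tool_rot: [0.707, 0.707, 0.0, 0.0]
ft_force: [-0.2, 0.5, -0.8]
grip_width: 0.0271
```

>>> {"op": "send_rows", "data": {
  "increments": [
    [[0,0,0.02,0,0,0],[0,0,0.02,0,0,0],[0,0,0,0,0,0]]
  ]
}}

```text
clock: 16.38
eef_pos: [0.4361, -0.1664, 0.1354]
tool_rot: [0.707, 0.707, 0.0, 0.0]
ft_force: [-0.1, -0.7, 0.1]
grip_width: 0.0269
```

>>> {"op": "send_rows", "data": {
  "increments": [
    [[0,0,0.02,0,0,0],[0,0,0,0,0,0]]
  ]
}}

```text
clock: 16.62
eef_pos: [0.4362, -0.1665, 0.1353]
tool_rot: [0.707, 0.707, 0.0, 0.001]
ft_force: [-2.4, 0.4, 6.9]
grip_width: 0.0269
```

>>> {"op": "send_rows", "data": {
  "increments": [
    [[0,0,0.02,0,0,0],[0,0,0,0,0,0]]
  ]
}}

```text
clock: 16.88
eef_pos: [0.4364, -0.1667, 0.1353]
tool_rot: [0.707, 0.707, 0.0, 0.001]
ft_force: [-3.1, 0.9, 13.5]
grip_width: 0.0266
```

```bash
python3 hol.py 3
```

```text
16.875 [ 0.43638856 -0.16667024  0.13530882] [7.07092924e-01 7.07119905e-01 2.23984853e-04 9.93410330e-04] [-3.14506617  0.90843079 13.52404221]
holder (array([ 0.43569394, -0.16461128]), np.float64(0.02882443139656749))
0.05 247 x -0.0075 0.0107 y -0.0106 0.0176
0.075 57 x -0.0112 0.0103 y -0.01 0.0166
```

View pics/h3.png

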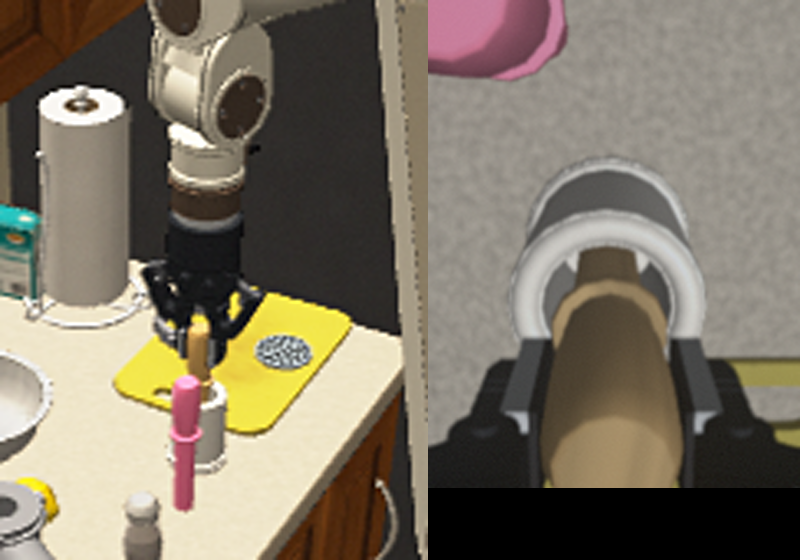

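>>> {"op": "send_rows", "data": {
  "increments": [
    [[0,0,-0.02,0,0,0],[0,0,-0.01,0,0,0],[0,0,0,0,0,0]]
  ]
}}

```text
clock: 17.35
eef_pos: [0.4363, -0.1665, 0.1353]
tool_rot: [0.707, 0.707, 0.0, 0.0]
ft_force: [-2.1, 0.1, 7.3]
grip_width: 0.0268
```

>>> {"op": "send_rows", "data": {
  "increments": [
    [[0,0,0,0,0,0],[0,0,0,0,0,0],[0,0,0,0,0,0],[0,0,0,0,0,0]]
  ],
  "grip": 0.3
}}

```text
clock: 17.85
eef_pos: [0.436, -0.1663, 0.1346]
tool_rot: [0.707, 0.707, -0.0, -0.0]
ft_force: [-0.1, -0.1, -0.2]
grip_width: 0.0595
```

>>> {"op": "send_rows", "data": {
  "increments": [
    [[0,0,-0.15,0,0,0],[0,0,-0.4,0,0,0],[0,0,-0.6,0,0,0],[0,0,-0.8,0,0,0],[0,0,-0.8,0,0,0],[0,0,-0.5,0,0,0],[0,0,-0.2,0,0,0],[0,0,0,0,0,0]]
  ]
}}

```text
clock: 18.85
eef_pos: [0.4362, -0.1665, 0.3076]
tool_rot: [0.707, 0.707, 0.0, 0.0]
ft_force: [-0.8, -1.3, -0.2]
grip_width: 0.0598
```

Run:
```python
from h import *
o=get_obs();print(o["clock"],o["eef_pos"],o["ft_force"],o["grip_width"])
c=camera("wrist");save("wf",c["color"]);c["pose"]=wristpose(o,c)
t=camera("top");save("tf",t["color"]);s=camera("scene");save("sf",s["color"])
for nm,c in(("w",c),("t",t)):
    P=pts(c);S=cv2.cvtColor(c["color"],cv2.COLOR_RGB2HSV)[...,1];x,y,z=P[...,0],P[...,1],P[...,2]
    reg=(abs(x-.432)<.05)&(abs(y+.167)<.05)
    for l,m,zz in(("top",reg&(z>.162)&(z<.174)&(S>70),.168),("rim",reg&(z>.082)&(z<.093)&(S<60),.088)):
        if m.sum()>10:
            h=cv2.convexHull(np.argwhere(m)[:,::-1].astype(np.int32)).reshape(-1,2);print(nm,l,m.sum(),circ(ray(c,h,zz)),P[m][:,2].mean())
m=(abs(x-.4356)<.06)&(abs(y-.2137)<.06)&(z>.193)&(z<.213)
h=cv2.convexHull(np.argwhere(m)[:,::-1].astype(np.int32)).reshape(-1,2);print("barrel top",P[m].mean(0),P[m].min(0),P[m].max(0))
P=pts(t);x,y,z=P[...,0],P[...,1],P[...,2]
work=(x>.22)&(x<.6)&(y>-.6)&(y<.5)&(z>.02)&(z<.35)
n,l,st,ce=cv2.connectedComponentsWithStats(work.astype(np.uint8))
for i in range(1,n):
    if st[i,4]>40: print("obj px",ce[i].round(),st[i,4],"med",np.median(P[l==i],0).round(3))
save("sfc",cv2.resize(s["color"][120:320,220:420],(600,600),interpolation=cv2.INTER_CUBIC))
```

```text
18.85 [ 0.43620953 -0.16645313  0.30756853] [-0.7833284  -1.32637173 -0.18186692] 0.05982565897069422
w top 490 (array([ 0.43612636, -0.16585508]), np.float64(0.0126508944292602)) 0.1674159159981849
w rim 767 (array([ 0.43610162, -0.16654979]), np.float64(0.029362177891817526)) 0.0873733352449022
t top 67 (array([ 0.43489135, -0.1649976 ]), np.float64(0.011958566781879626)) 0.16614172497509214
t rim 152 (array([ 0.43407369, -0.16553762]), np.float64(0.02918392992102482)) 0.0857271574294003
barrel top [0.43389127 0.21419962 0.20084921] [0.39580568 0.17760962 0.19301339] [0.47441209 0.25192393 0.20698288]
obj px [553. 224.] 11138 med [ 0.391 -0.54   0.234]
obj px [173. 172.] 1165 med [0.555 0.433 0.182]
obj px [350. 168.] 190 med [ 0.584 -0.061  0.068]
obj px [249. 174.] 401 med [0.571 0.246 0.06 ]
obj px [324. 187.] 271 med [0.533 0.019 0.041]
obj px [250. 221.] 1475 med [0.416 0.217 0.189]
obj px [387. 217.] 397 med [ 0.429 -0.159  0.086]
obj px [198. 223.] 478 med [0.417 0.375 0.137]
obj px [361. 225.] 121 med [ 0.406 -0.082  0.155]
obj px [325. 230.] 162 med [0.398 0.017 0.08 ]
```

View pics/sfc.png

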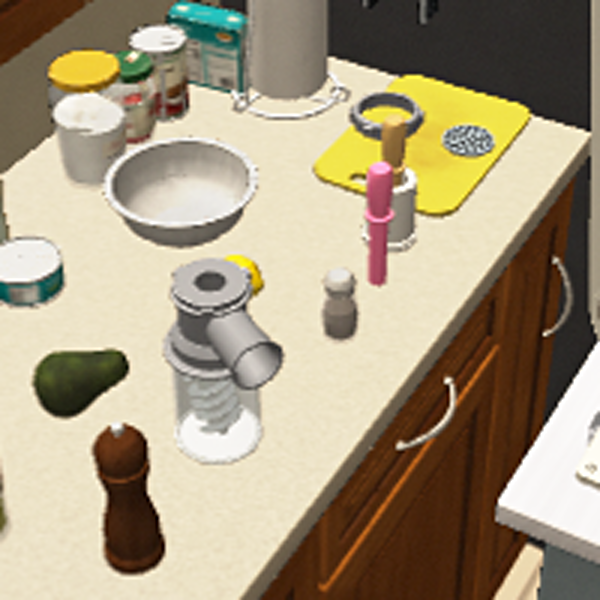

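View pics/wf.png

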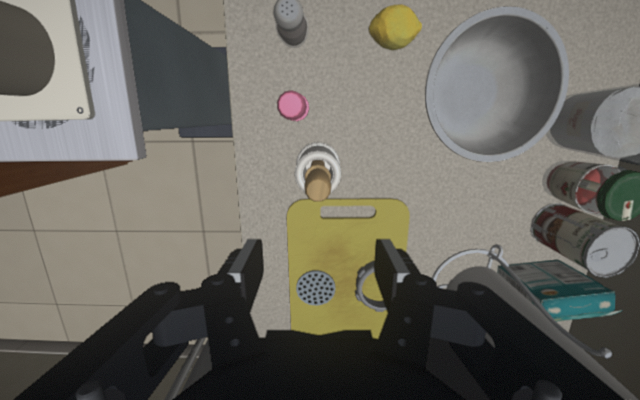

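View pics/tf.png

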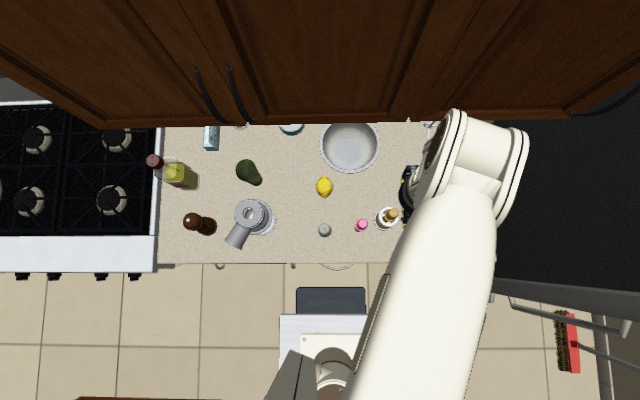

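All of it is in place: the auger is in the canister (scene crop ~(215,405)), the barrel stands on it, and the pusher stands upright in its holder. The robot is clear of everything.

```bash
python3 -c "
from workcell import *
print(job_done())"
```

```text
the job is handed in; nothing more can be done
None
```

The job is done and handed in at about 19 s of the 53 s allowed. I took the wooden pusher from its white holder and pressed the auger out through the barrel's upper hole; it dropped into the canister. I then stood the pusher back in the holder, thin end down.

What the last checks showed:
- **Auger and barrel:** the scene view shows the auger lying in the canister, with the barrel still standing on it. The barrel's top measured 0.201 m high, within 1 mm of where it started.
- **Pusher and holder:** the pusher is upright, with its top at 0.167 m and within 1 mm of the holder's centre. The holder did not move measurably.
- **Other things:** the bystanders re-measured in the top view were within about 2 mm of their starting positions. The arm hid the ring nut and the hole plate from that view, so I checked those two only by eye in the scene and wrist pictures; they looked unmoved.
- **Forces:** the highest wrist force I read was about 14 N, when the pusher touched the holder's floor. The highest while pressing was about 12 N. These are readings at the end of each move, so brief peaks in between would not show.

No check failed. The top and wrist cameras differed by 1 to 2 mm on the holder and pusher positions, within the stated calibration.

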